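Hang the spatula caddy on its stud

TASK

Hang the empty metal caddy that has a keyhole in its back plate on the headed stud of the white shelf panel: pass the wide part of the keyhole over the stud's head, then slide the caddy down until it is fully home in the slot, and let go so that it hangs upright. Leave the spatula pot and the reagent bottle where they stand.

Things in the scene. Friction and masses are not known exactly. Their poses are not given: they have to be found in the camera images.
- caddy_grip (a point): Empty metal caddy, 0.25-0.5 kg: open pocket 56 (x) x 40 (y) x 100 mm tall, and behind it (+x) an upright back plate 5 thick, 90 wide, 118 tall, mid-plane at x = 72.5 mm. Point: pocket's middle, 30 below its rim, 70 above the underside; grip the 40 mm width here. z up. Keyhole on y = 0: opening 50 across, centre at z = -24; slot 16 wide above it; a neck that is home is centred at z = +30.
- stud_neck (a point): Steel stud, level, on the upright white panel (240 wide, 185 tall) of a low fixed shelf unit. Point: middle of its neck, 145 mm above the bench, 9 in front of the panel; neck 10 dia, 18 long; round head 28 dia, 8 thick, at x = -9 to -17. x points into the panel, z up. Hung, the caddy's x points along this x, its plate between head and panel with 13 mm play; let go, it leans a few degrees.
- pot_center (a point): Bystander: free-standing metal pot, the same 56 x 40 x 100 mm pocket but with no back plate, three spatulas standing in it up to 175 mm above the bench. Point: pocket's centre, 50 mm above the bench, z up.
- reagent_center (a point): Bystander: white round reagent bottle with a red cap, 64 mm in diameter, 125 mm tall, standing on the bench. Point: its centre, half-way up, z up.
Mind the look-alikes: they are no part of the job. What is meant by the part that bears caddy_grip is not red, and is the smaller of those in its own colour.

How it is judged:
By the outcome, as a careful person would: the job done as asked, in the order asked, and still so for the second after the job is handed in, with the robot touching nothing.
It also fails if it takes over 48 s, if anything falls off the work surface, if the arm or the gripper's body presses on something with over 40 N, if the wrist force passes 120 N, or if a joint passes its speed limit or range.

ROBOT

A 7-joint arm with a two-finger parallel gripper is mounted at the origin on the work surface. World frame = base frame: x ahead of the robot, y to its left, z up, the work surface at z = 0. Lengths are in m, angles in rad, forces in N, time in s.
With the tool pointing down it reaches from about 0.425 to 0.925 m from the base axis. Payload 6.8 kg.
Tool frame: the origin (TCP) lies on the centre line of the jaws, within the pads' length; the fingertips stand 19 mm ahead of it and the grasp point (between the pads) is the TCP (arm.tip_reach is the distance from the TCP to the fingertips, in m); z points along the fingers, y is the line along which they close (so a half turn about z gives the same grasp; the last joint's range is limited). The gripper opens to 85 mm and grips with 20 to 120 N. Pads are 22 mm wide; open, the fingers measure 114 mm over their backs; the gripper's body (76 mm by 85 mm) begins 54 mm behind the grasp point. The pads swing forward as they close: fully open they stand 13 mm farther back than shut.
Start: joints at [-1.265, 0.477, 0.022, 1.555, -0.011, 1.109, -0.083], TCP at [0.271, 0.618, 0.229] pointing down, gripper open.
Joint ranges: [-2.96, 2.96], [-0.34, 2.1], [-1.41, 1.46], [0.24, 2.44], [-1.37, 4.51], [0.17, 1.92], [-2.96, 2.96]. Speed limits (rad/s): [2.39, 2.39, 3.14, 3.14, 3.14, 3.14, 3.14].

INTERFACE

Orientations are given as a unit quaternion [x, y, z, w].
In Python, from cell import readout, snapshot, arm, recognise, trace, landmark_of gives the robot as it stands.
- The arm moves only by the shell command python3 -m handwheel 'ROWS'. ROWS is JSON, a list of rows, each an object with "angular": the turn, a rotation vector about the tool's x, y, z in rad, a list of three; "travel": the shift along the tool's x, y, z in m, a list of three; "fingers": the closure in counts, from 0 (fully open) to 255 (shut). In form: [{"angular": [ax, ay, az], "travel": [tx, ty, tz], "fingers": fingers}, ...]. A call has 1 to 20 rows; each row is the pose to reach, as a shift and turn from the pose commanded when the call began, along the tool's axes at that moment; what a row does not reach only later rows make up. A row lasts 1/8 s, in which the tool goes at most 62.5 mm and 10.7 degrees, less where a joint would pass 70% of its speed; a pose out of reach is approached as far as the arm can. A call with a gripper value outside its range is refused whole. The fingers move at their own pace and stop on an object; the grip force is fixed at half the most. Time passes only in rows, so rows that repeat a pose let the fingers close. It gives the time, the measured TCP pose, the force, the opening and the grip force at its end, in the units of the state.
- readout.get_obs(): the state, without advancing time (a new reading comes with each control period).
- snapshot(name): name is "scene" or "top"; returns a dict with "img" (400x640x3 uint8, red, green, blue), "z_map" (400x640 float32, m along the optical axis (not along the pixel's ray), 0 where there is no reading), "fx", "fy", "cx", "cy" (pixels), "k1" (the pictures are not rectified: a ray, as slopes to the right and down, at radius r is drawn at 1 + k1 r^2 times it, then the intrinsics apply), "R" (3x3) and "t" (3): a world point X has camera coordinates R X + t. Camera axes: x right, y down, z forward; pixel columns grow to the right and rows downward; lengths in m; the calibration is good to about 2 mm. A picture is of the moment at which its call begins.
- arm.close_job(): hands the job in; it is judged then, once.
Trained networks look in a picture, given as the dict that the camera call returned (one of the last four; its "shot" number tells which), for a name from the list of things; names that differ only in an ending like _2 or _b are one class to them, and where a whole thing is asked for, a point or a joint stands for the part that bears it (a point fixed in the world has none). Each returns a list of dicts, best first, with "score" (0 to 1); they miss things now and then, are a little off and sometimes report something else, mostly with a low value. They report only what shows in the picture. A call takes as long as a camera call. They do not tell look-alikes from the thing itself.
- recognise(picture, name): "rect" ([centre column, centre row, width, height] as shares, 0 to 1, of the picture: columns of its width, rows of its height, round what is visible of it).
- trace(picture, name): "pixels" (400x640 bool, what is visible of it) and "rect" ([centre column, centre row, width, height] as shares, 0 to 1, of the picture: columns of its width, rows of its height, round what is visible of it).
- landmark_of(picture, name): "xy" ([column, row] as shares, 0 to 1, of the picture: columns of its width, rows of its height: a listed point, or the origin of a listed thing).
The state is a dict: "time": time; "joint_positions": joint angles; "joint_velocities": joint speeds; "joint_torque": joint torques, N m; "ee_pos": TCP position; "ee_rot": TCP orientation; "force": force on the tool from outside, world axes, zero at the start; "ft_torque": the same for the moment, N m; "width": finger opening in m; "finger_force": force on a finger pad.
Only numpy, scipy, OpenCV 4.12 (cv2) and the standard library are available. Lean on these libraries where they do the work, as an engineer would, in place of code of your own. Each camera call takes 0.05 s, during which the arm holds its last target. There are 200 camera calls.

## Working session

There is one attempt and no reset: what is moved stays moved. The work goes in short steps, Python scripts to look and compute and a shell command to move; the robot and the scene stay as the last step left them, time stands still between calls to the robot, and variables do not carry over. Pictures are saved under pics/ and viewed, at most 10 in all, crops included, and the job is handed in when it is done.

```bash
mkdir -p pics
cat > h.py <<'E'
import numpy as np, cv2
from cell import readout, snapshot, arm, recognise, trace, landmark_of
def save(s,n,box=None,k=1):
    im=s["img"][:,:,::-1]
    if box: im=im[box[1]:box[3],box[0]:box[2]]
    cv2.imwrite("pics/"+n,cv2.resize(im,None,fx=k,fy=k,interpolation=cv2.INTER_CUBIC))
def cloud(s):
    v,u=np.mgrid[0:400,0:640]
    x=(u-s["cx"])/s["fx"];y=(v-s["cy"])/s["fy"]
    a,b=x.copy(),y.copy()
    for _ in range(10):
        f=1+s["k1"]*(a*a+b*b);a=x/f;b=y/f
    z=s["z_map"];P=np.stack([a*z,b*z,z],-1)
    W=(P-s["t"])@s["R"]
    W[z<=0]=np.nan
    return W
def ray(s,u,v):
    x=(u-s["cx"])/s["fx"];y=(v-s["cy"])/s["fy"];a,b=x,y
    for _ in range(10):
        f=1+s["k1"]*(a*a+b*b);a=x/f;b=y/f
    R=np.array(s["R"]);return -R.T@s["t"],R.T@np.array([a,b,1])
def proj(s,X):
    c=np.array(s["R"])@X+s["t"];a,b=c[:2]/c[2];f=1+s["k1"]*(a*a+b*b)
    return s["fx"]*a*f+s["cx"],s["fy"]*b*f+s["cy"]
E
python3 - <<'E'
from h import *
np.set_printoptions(precision=3,suppress=True)
for n in("scene","top"):
    s=snapshot(n);save(s,n+"0.png");W=cloud(s)
    print(n,-np.array(s["R"]).T@s["t"],s["fx"])
    for o in("caddy_grip","stud_neck","pot_center","reagent_center"):
        for r in landmark_of(s,o):
            u,v=r["xy"][0]*640,r["xy"][1]*400;print(o,round(r["score"],2),int(u),int(v),W[min(int(v),399),min(int(u),639)])
        for r in trace(s,o): print("  tr",round(r["score"],2),np.array(r["rect"])*[640,400,640,400],np.nanmedian(W[r["pixels"]],0))
o=readout.get_obs();print(o["ee_pos"],o["ee_rot"],o["width"],o["force"])
E
```

```text
scene [1.463 0.298 0.648] 413.0542635623109
caddy_grip 0.89 455 248 [0.778 0.389 0.12 ]
caddy_grip 0.88 332 258 [0.878 0.158 0.131]
  tr 0.92 [325.056 253.44   58.112 105.32 ] [0.807 0.142 0.103]
  tr 0.8 [409.92 210.84  46.4   57.08] [0.594 0.302 0.058]
  tr 0.71 [447.872 269.16   78.784 100.92 ] [0.835 0.386 0.092]
  tr 0.67 [359.552 186.     22.912  49.2  ] [0.511 0.144 0.081]
stud_neck 0.92 235 146 [ 0.509 -0.21   0.157]
  tr 0.72 [206.976 163.76  106.496  98.12 ] [ 0.578 -0.267  0.119]
  tr 0.19 [341.824 204.84   31.808  63.92 ] [0.633 0.116 0.096]
pot_center 0.84 337 217 [0.742 0.136 0.13 ]
  tr 0.55 [339.008 204.36   21.376  54.92 ] [0.63  0.111 0.1  ]
reagent_center 0.61 356 185 [0.519 0.138 0.083]
  tr 0.69 [357.376 187.32   23.872  47.6  ] [0.512 0.144 0.083]
top [0.526 0.067 0.963] 394.33379453921293
caddy_grip 0.68 285 119 [0.872 0.16  0.035]
caddy_grip 0.6 179 164 [0.752 0.412 0.037]
  tr 0.89 [301.696 139.76   61.184  85.48 ] [0.8   0.135 0.075]
  tr 0.7 [187.776 149.4    73.792  85.2  ] [0.773 0.377 0.081]
  tr 0.57 [221.184 233.4    55.424  41.   ] [0.58  0.283 0.044]
stud_neck 0.62 451 269 [ 0.518 -0.203  0.145]
  tr 0.6 [493.12  278.88  120.576 132.6  ] [ 0.5   -0.275  0.183]
pot_center 0.76 297 212 [0.644 0.124 0.02 ]
  tr 0.73 [299.392 213.64   31.424  32.92 ] [0.635 0.121 0.053]
reagent_center 0.79 288 279 [0.49  0.132 0.123]
  tr 0.87 [288.32  281.36   33.216  32.52 ] [0.489 0.131 0.123]
[0.271 0.618 0.229] [ 0.205  0.979  0.    -0.   ] 0.08519307667696278 [-0.258  0.267 -0.452]
```

View pics/scene0.png

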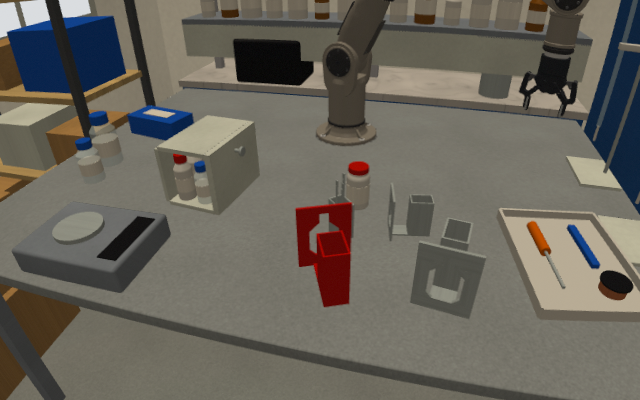

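View pics/top0.png

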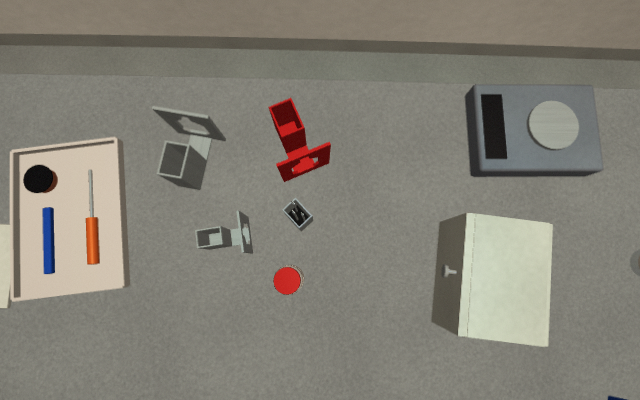

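The scene picture shows three caddies: red at (325,253), large grey at (447,270) and small grey at (410,210). The pot is at (340,205), the bottle at (357,187), and the stud on the left panel at (238,150). My choice is the small grey one, since it is not red and is the smaller of the two greys. Next I check it in a crop and measure.

Run:
```python
from h import *
np.set_printoptions(precision=4,suppress=True)
s=snapshot("scene");t=snapshot("top")
a=cv2.resize(s["img"][170:260,370:490],(800,600)[:2],interpolation=cv2.INTER_CUBIC)[:,:,::-1]
b=cv2.resize(t["img"][195:270,180:280],None,fx=5,fy=5,interpolation=cv2.INTER_CUBIC)[:,:,::-1]
a=cv2.resize(s["img"][175:250,375:455],None,fx=3.7,fy=5,interpolation=cv2.INTER_CUBIC)[:,:,::-1]
cv2.imwrite("pics/c1.png",np.hstack([a,b]))
A=[]
for n,q in(("s",s),("t",t)):
    W=cloud(q); m=(abs(W[...,0]-.585)<.09)&(abs(W[...,1]-.30)<.1)&(W[...,2]>.01)&(W[...,2]<.14)
    P=W[m];A.append(P)
    print(n,len(P),P.min(0),P.max(0))
    r=P[abs(P[:,2]-.1)<.006];print(" rim",len(r),r[r[:,1]>.285].mean(0) if len(r) else 0)
    h=P[P[:,2]>.108];print(" platetop",len(h),h.mean(0),h.min(0),h.max(0))
    h2=r[r[:,1]>.27]
    if len(h2)>4: print(" rim rect",cv2.minAreaRect((h2[:,:2]*1000).astype(np.float32)))
    pl=P[(P[:,1]<.275)&(P[:,2]>.02)]
    c=np.median(pl,0);print(" plate",len(pl),c,np.linalg.svd(pl-pl.mean(0))[2][2], np.linalg.svd(pl-pl.mean(0),full_matrices=False)[1])
    # panel
    m=(W[...,2]>.03)&(W[...,2]<.17)&(abs(W[...,0]-.5)<.12)&(W[...,1]<-.19)&(W[...,1]>-.26)
    p=W[m]
    for _ in range(4):
        c=p.mean(0);nn=np.linalg.svd(p-c,full_matrices=False)[2][2];d=(p-c)@nn;p=p[abs(d)<.004]
    nn*=-np.sign(nn[1])*-1
    print(" panel",len(p),c,nn,p.min(0),p.max(0))
    # stud pts: in front
    d=(W-c)@(nn if nn[1]>0 else -nn); m=(d>.02)&(d<.035)&(abs(W[...,2]-.145)<.03)&(abs(W[...,0]-.5)<.1)
    print(" head",m.sum(),W[m].mean(0),W[m].min(0),W[m].max(0),np.argwhere(m).mean(0),d[m].mean())
    for L in landmark_of(q,"caddy_grip")+landmark_of(q,"stud_neck"):
        o,r=ray(q,L["xy"][0]*640,L["xy"][1]*400)
        for z in(.07,.145): print("  lm",round(L["score"],2),z,(o+r*(z-o[2])/r[2])[:2])
```

```text
s 1226 [0.5423 0.2298 0.01  ] [0.6371 0.3442 0.1223]
 rim 206 [0.5788 0.3133 0.0991]
 platetop 70 [0.5935 0.2404 0.1176] [0.5423 0.2298 0.108 ] [0.6352 0.2505 0.1223]
 rim rect ((576.8129272460938, 312.513427734375), (44.29997253417969, 57.35591506958008), 10.234161376953125)
 plate 225 [0.6142 0.2427 0.0861] [ 0.1843 -0.9829  0.0002] [0.5205 0.4514 0.0245]
 panel 1885 [ 0.5156 -0.211   0.1006] [ 0.1091  0.994  -0.0034] [ 0.3904 -0.2239  0.0301] [ 0.6197 -0.1963  0.17  ]
 head 48 [ 0.5194 -0.1864  0.1492] [ 0.4996 -0.1911  0.1368] [ 0.5319 -0.1827  0.1604] [150.8333 241.5   ] 0.02466288276581059
  lm 0.95 0.07 [0.5771 0.3087]
  lm 0.95 0.145 [0.6919 0.3073]
  lm 0.89 0.07 [0.8044 0.1402]
  lm 0.89 0.145 [0.8898 0.1607]
  lm 0.81 0.07 [0.7117 0.3988]
  lm 0.81 0.145 [0.809  0.3857]
  lm 0.56 0.07 [ 0.3585 -0.2857]
  lm 0.56 0.145 [ 0.5017 -0.21  ]
t 938 [0.544  0.2288 0.0107] [0.6335 0.3415 0.1209]
 rim 179 [0.5763 0.3156 0.0987]
 platetop 127 [0.5882 0.2393 0.116 ] [0.5457 0.2299 0.1084] [0.6334 0.2504 0.1209]
 rim rect ((575.4887084960938, 311.48016357421875), (40.499961853027344, 57.27324295043945), 10.164155960083008)
 plate 339 [0.5883 0.2392 0.0948] [ 0.1796 -0.9837  0.0063] [0.6454 0.5161 0.0284]
 panel 2084 [ 0.5044 -0.2114  0.1065] [ 0.112   0.9937 -0.0077] [ 0.3918 -0.2245  0.03  ] [ 0.6199 -0.1977  0.17  ]
 head 75 [ 0.5146 -0.1883  0.1497] [ 0.5013 -0.1932  0.1332] [ 0.5278 -0.1853  0.1611] [270.52   444.5467] 0.023849620996615056
  lm 0.94 0.07 [0.848  0.1553]
  lm 0.94 0.145 [0.821  0.1479]
  lm 0.7 0.07 [0.5739 0.3126]
  lm 0.7 0.145 [0.57  0.292]
  lm 0.68 0.07 [0.7439 0.3965]
  lm 0.68 0.145 [0.7256 0.3689]
  lm 0.76 0.07 [ 0.5087 -0.2302]
  lm 0.76 0.145 [ 0.5102 -0.2053]
```

View pics/c1.png

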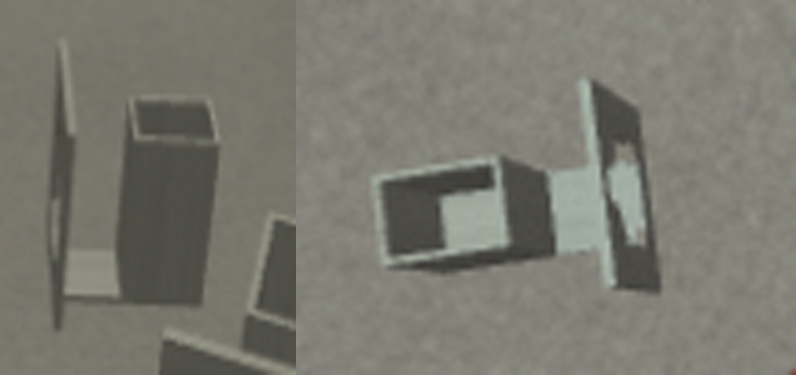

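The crop shows the chosen caddy with its keyhole plate and 40 x 57 rim, sizes that match. Next I refine the stud position and work out the moves.

```bash
cat >> h.py <<'E'
from scipy.spatial.transform import Rotation as Rn
def plan(X,yyaw):
    "travel/angular from present pose to X with tool down and tool y at yaw (deg)"
    o=readout.get_obs();R=Rn.from_quat(o["ee_rot"])
    y=np.array([np.cos(np.radians(yyaw)),np.sin(np.radians(yyaw)),0]);z=np.array([0,0,-1.]);x=np.cross(y,z)
    T=Rn.from_matrix(np.stack([x,y,z],1))
    print("now",np.round(o["ee_pos"],4),"travel",np.round(R.inv().apply(np.array(X)-o["ee_pos"]),4),"ang",np.round((R.inv()*T).as_rotvec(),4))
E
python3 - <<'E'
from h import *
np.set_printoptions(precision=4,suppress=True)
n=np.array([.1105,.9938,0]);tx=np.array([.9938,-.1105,0]);c=np.array([.5156,-.2110,0])
for q in("scene","top"):
    s=snapshot(q);W=cloud(s);d=(W-c)@n;u=(W-c)@tx;z=W[...,2]
    for lo,hi in((.005,.017),(.02,.024),(.024,.030)):
        m=(d>lo)&(d<hi)&(abs(u)<.04)&(abs(z-.145)<.025)
        print(q,lo,m.sum(),"u",u[m].min(),np.median(u[m]),u[m].max(),"z",z[m].min(),np.median(z[m]),z[m].max())
plan([.5755,.3115,.229],10.3)
E
```

```text
scene 0.005 10 u -0.00214929520271572 0.0032167261768248703 0.005349945588856983 z 0.1438723651479092 0.14931509328660203 0.15132074085386785
scene 0.02 13 u -0.006094339089138849 0.007576887224974478 0.011203583409220869 z 0.13697058688769698 0.15124128698957698 0.16019666651101255
scene 0.024 35 u -0.01381638899792479 -5.957930009134419e-05 0.01345870168404635 z 0.13776646090356326 0.1482767643167846 0.16228304167293042
top 0.005 24 u -0.009646393970250109 -0.002630183306803975 0.008446386990012718 z 0.14558763718782247 0.14813434418204438 0.15562485251262714
top 0.02 52 u -0.016877036974735256 -0.004120673123795344 0.010049867974319861 z 0.13494601783032906 0.15212585071395793 0.16045267090188858
top 0.024 18 u -0.015116110244011736 -0.0008100894749984028 0.00738115925993782 z 0.13700837003796604 0.147352530025249 0.1565119171898862
now [0.2714 0.618  0.2288] travel [-0.4017 -0.1584 -0.0002] ang [ 0.     -0.      0.9772]
```

```bash
python3 -m handwheel '[{"angular":[0,0,0.15],"travel":[-0.05,-0.02,0],"fingers":0},{"angular":[0,0,0.3],"travel":[-0.1,-0.04,0],"fingers":0},{"angular":[0,0,0.45],"travel":[-0.15,-0.06,0],"fingers":0},{"angular":[0,0,0.6],"travel":[-0.2,-0.08,0],"fingers":0},{"angular":[0,0,0.75],"travel":[-0.25,-0.1,0],"fingers":0},{"angular":[0,0,0.85],"travel":[-0.3,-0.12,0],"fingers":0},{"angular":[0,0,0.93],"travel":[-0.35,-0.14,0],"fingers":0},{"angular":[0,0,0.977],"travel":[-0.4017,-0.1584,0],"fingers":0},{"angular":[0,0,0.977],"travel":[-0.4017,-0.1584,0],"fingers":0},{"angular":[0,0,0.977],"travel":[-0.4017,-0.1584,0],"fingers":0},{"angular":[0,0,0.977],"travel":[-0.4017,-0.1584,0.04],"fingers":0},{"angular":[0,0,0.977],"travel":[-0.4017,-0.1584,0.06],"fingers":0},{"angular":[0,0,0.977],"travel":[-0.4017,-0.1584,0.06],"fingers":0}]'
python3 - <<'E'
from h import *
plan([.5755,.3115,.07],10.3)
s=snapshot("scene");t=snapshot("top")
a=cv2.resize(s["img"][130:250,355:485],None,fx=3,fy=4)[:,:,::-1];b=cv2.resize(t["img"][180:290,160:290],None,fx=3,fy=480/110)[:,:,::-1]
cv2.imwrite("pics/g1.png",np.hstack([a,b]))
E
```

```text
time: 2.92
ee_pos: [0.5736, 0.3122, 0.1671]
ee_rot: [0.64, 0.768, -0.002, -0.001]
force: [-0.4, -0.2, 0.6]
width: 0.0854
finger_force: 0.0
now [0.5736 0.3122 0.1671] travel [-0.0009  0.0021  0.0971] ang [-0.0036  0.001   0.0022]
```

View pics/g1.png

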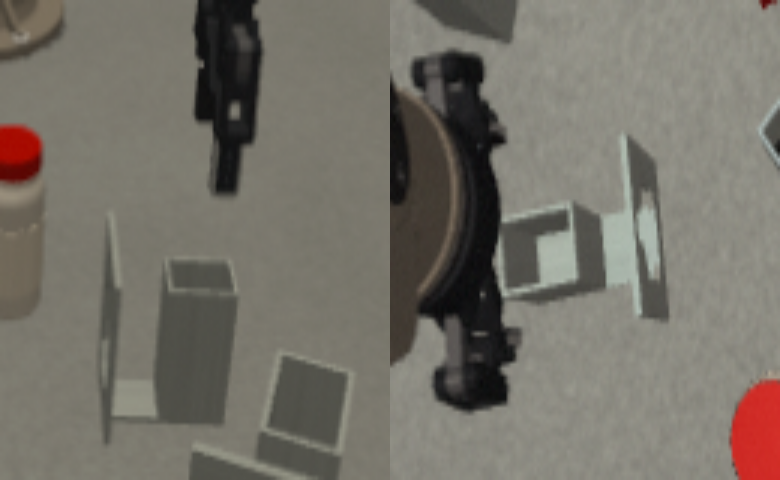

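Left half: the gripper hangs above the small grey pocket at (200,275). Right half: it sits beside the pocket at (540,250) because of parallax, with clear space round it. I descend and grip.

```bash
python3 -m handwheel '[{"angular":[0,0,0.002],"travel":[-0.001,0.002,0.03],"fingers":0},{"angular":[0,0,0.002],"travel":[-0.001,0.002,0.06],"fingers":0},{"angular":[0,0,0.002],"travel":[-0.001,0.002,0.085],"fingers":0},{"angular":[0,0,0.002],"travel":[-0.001,0.002,0.097],"fingers":0},{"angular":[0,0,0.002],"travel":[-0.001,0.002,0.097],"fingers":0},{"angular":[0,0,0.002],"travel":[-0.001,0.002,0.097],"fingers":0},{"angular":[0,0,0.002],"travel":[-0.001,0.002,0.097],"fingers":100},{"angular":[0,0,0.002],"travel":[-0.001,0.002,0.097],"fingers":255},{"angular":[0,0,0.002],"travel":[-0.001,0.002,0.097],"fingers":255},{"angular":[0,0,0.002],"travel":[-0.001,0.002,0.097],"fingers":255},{"angular":[0,0,0.002],"travel":[-0.001,0.002,0.097],"fingers":255},{"angular":[0,0,0.002],"travel":[-0.001,0.002,0.097],"fingers":255},{"angular":[0,0,0.002],"travel":[-0.001,0.002,0.097],"fingers":255},{"angular":[0,0,0.002],"travel":[-0.001,0.002,0.097],"fingers":255}]'
python3 - <<'E'
from h import *
plan([.575,.312,.30],10.3)
E
```

```text
time: 4.78
ee_pos: [0.5776, 0.311, 0.0724]
ee_rot: [0.641, 0.767, 0.0, -0.0]
force: [-3.0, -0.2, 5.1]
width: 0.0391
finger_force: 60.8
now [0.5776 0.311  0.0724] travel [ 0.0016 -0.0024 -0.2276] ang [-0.0001 -0.0003 -0.0018]
```

Gripped (39 mm, 61 N). Lifting.

```bash
python3 -m handwheel '[{"angular":[0,0,0],"travel":[0,0,-0.01],"fingers":255},{"angular":[0,0,0],"travel":[0,0,-0.03],"fingers":255},{"angular":[0,0,0],"travel":[0,0,-0.06],"fingers":255},{"angular":[0,0,0],"travel":[0,0,-0.1],"fingers":255},{"angular":[0,0,0],"travel":[0,0,-0.14],"fingers":255},{"angular":[0,0,0],"travel":[0,0,-0.18],"fingers":255},{"angular":[0,0,0],"travel":[0,0,-0.21],"fingers":255},{"angular":[0,0,0],"travel":[0,0,-0.225],"fingers":255},{"angular":[0,0,0],"travel":[0,0,-0.225],"fingers":255},{"angular":[0,0,0],"travel":[0,0,-0.225],"fingers":255}]'
python3 - <<'E'
from h import *
# carry: pre-insert 70 mm out from home
n=np.array([.1105,.9938,0]);T=np.array([.5228,-.1298,.297])
plan(T+.07*n,-6.4)
E
```

```text
time: 6.02
ee_pos: [0.5768, 0.3105, 0.2952]
ee_rot: [0.641, 0.767, -0.001, -0.0]
force: [-0.2, 0.1, -5.1]
width: 0.0389
finger_force: 61.3
now [0.5768 0.3105 0.2952] travel [-0.3567 -0.1112 -0.0012] ang [-0.0023  0.0013  0.2897]
```

```bash
python3 -m handwheel '[{"angular":[0,0,0],"travel":[-0.015,-0.005,0],"fingers":255},{"angular":[0,0,0.03],"travel":[-0.045,-0.014,0],"fingers":255},{"angular":[0,0,0.06],"travel":[-0.08,-0.025,0],"fingers":255},{"angular":[0,0,0.09],"travel":[-0.12,-0.037,0],"fingers":255},{"angular":[0,0,0.12],"travel":[-0.16,-0.05,0],"fingers":255},{"angular":[0,0,0.15],"travel":[-0.2,-0.062,0],"fingers":255},{"angular":[0,0,0.18],"travel":[-0.24,-0.075,0],"fingers":255},{"angular":[0,0,0.22],"travel":[-0.28,-0.087,0],"fingers":255},{"angular":[0,0,0.25],"travel":[-0.315,-0.098,0],"fingers":255},{"angular":[0,0,0.28],"travel":[-0.34,-0.106,0],"fingers":255},{"angular":[0,0,0.29],"travel":[-0.357,-0.111,0],"fingers":255},{"angular":[0,0,0.29],"travel":[-0.357,-0.111,0],"fingers":255},{"angular":[0,0,0.29],"travel":[-0.357,-0.111,0],"fingers":255}]'
python3 - <<'E'
from h import *
n=np.array([.1105,.9938,0]);T=np.array([.5228,-.1298,.171])
plan(T+.07*n,-6.4)
E
```

```text
time: 7.65
ee_pos: [0.5319, -0.0585, 0.2966]
ee_rot: [0.745, 0.667, 0.0, -0.0]
force: [-0.2, 0.2, -4.2]
width: 0.039
finger_force: 61.2
now [ 0.5319 -0.0585  0.2966] travel [-0.0019 -0.0011  0.1256] ang [-0.0003 -0.0006  0.002 ]
```

```bash
python3 -m handwheel '[{"angular":[0,0,0],"travel":[-0.001,-0.001,0.015],"fingers":255},{"angular":[0,0,0],"travel":[-0.001,-0.001,0.045],"fingers":255},{"angular":[0,0,0],"travel":[-0.001,-0.001,0.08],"fingers":255},{"angular":[0,0,0],"travel":[-0.001,-0.001,0.11],"fingers":255},{"angular":[0,0,0],"travel":[-0.001,-0.001,0.126],"fingers":255},{"angular":[0,0,0],"travel":[-0.001,-0.001,0.126],"fingers":255},{"angular":[0,0,0],"travel":[-0.001,-0.001,0.126],"fingers":255}]'
python3 - <<'E'
from h import *
np.set_printoptions(precision=4,suppress=True)
n=np.array([.1105,.9938,0]);tx=np.array([.9938,-.1105,0]);T=np.array([.5228,-.1298,.171])
plan(T,-6.4);p=readout.get_obs()["ee_pos"]
c=np.array([.5156,-.2110,0])
ims=[]
for q,bx in(("scene",(140,80,340,230)),("top",(290,200,490,350))):
    s=snapshot(q);W=cloud(s);ims.append(cv2.resize(s["img"][bx[1]:bx[3],bx[0]:bx[2]],None,fx=2,fy=2,interpolation=cv2.INTER_CUBIC)[:,:,::-1])
    d=(W-p)@n;u=(W-p)@tx;z=W[...,2]-p[2]
    m=(abs(d+.0725)<.012)&(abs(u)<.06)&(abs(z+.01)<.075);P=W[m]
    print(q,m.sum(),"plate u",u[m].min(),u[m].max(),"z",z[m].min(),z[m].max())
    for _ in range(4):
        cc=P.mean(0);nn=np.linalg.svd(P-cc,full_matrices=False)[2][2];P=P[abs((P-cc)@nn)<.003]
    print(" n",nn,(cc-p)@n,len(P))
    m=(z>.045)&(z<.06)&m
    if m.sum(): print(" top edge u",u[m].min(),u[m].max(),z[m].max(),"d",d[m].min(),d[m].max())
    d=(W-c)@n;u=(W-c)@tx;z=W[...,2]
    m=(d>.018)&(d<.03)&(abs(u)<.03)&(abs(z-.145)<.025)
    if m.sum():print(" head u",u[m].min(),u[m].max(),"z",z[m].min(),z[m].max())
cv2.imwrite("pics/i1.png",np.hstack(ims))
E
```

```text
time: 8.52
ee_pos: [0.5314, -0.061, 0.1717]
ee_rot: [0.745, 0.667, 0.001, 0.001]
force: [0.1, -0.4, -3.7]
width: 0.039
finger_force: 61.4
now [ 0.5314 -0.061   0.1717] travel [-0.0693 -0.0009  0.0007] ang [ 0.0017 -0.0002 -0.0001]
scene 602 plate u -0.047792411587399254 0.04798320155100654 z -0.07054619665414395 0.048570638534073035
 n [-0.1136 -0.9935  0.0001] -0.06750128313057836 535
 top edge u -0.04351612130628663 0.04543025661078632 0.048570638534073035 d -0.07317287850085977 -0.06620552688046961
 head u -0.01268949173796219 0.01209498748147568 z 0.13711139785017912 0.1596822121958402Traceback (most recent call last):
  File "<stdin>", line 11, in <module>
    return umr_minimum(a, axis, None, out, keepdims, initial, where)
ValueError: zero-size array to reduction operation minimum which has no identity
```

Run:
```python
from h import *
ims=[]
for q,bx in(("scene",(160,90,320,210)),("top",(330,200,490,320))):
    s=snapshot(q)
    ims.append(cv2.resize(s["img"][bx[1]:bx[3],bx[0]:bx[2]],None,fx=2.5,fy=3.5,interpolation=cv2.INTER_CUBIC)[:,:,::-1])
cv2.imwrite("pics/i2.png",np.hstack(ims))
```

```text
(no output)
```

View pics/i2.png

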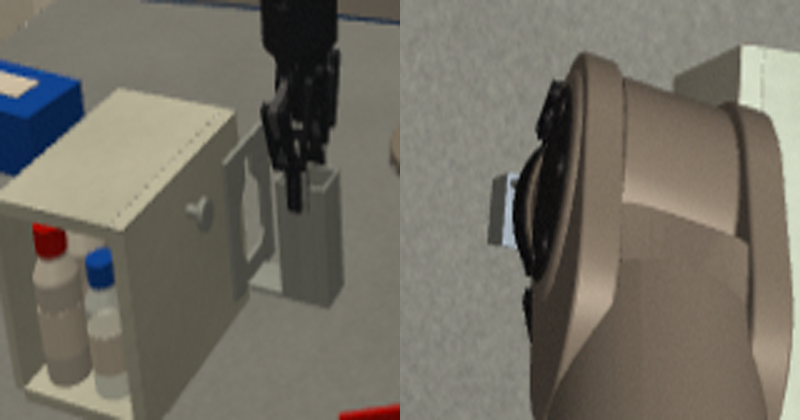

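The picture shows the plate at (245,215) facing the stud at (200,208), upright and parallel to the panel; the top view is blocked by the arm. Insert straight in.

```bash
python3 -m handwheel '[{"angular":[0,0,0],"travel":[-0.008,-0.001,0],"fingers":255},{"angular":[0,0,0],"travel":[-0.018,-0.001,0],"fingers":255},{"angular":[0,0,0],"travel":[-0.028,-0.001,0],"fingers":255},{"angular":[0,0,0],"travel":[-0.038,-0.001,0],"fingers":255},{"angular":[0,0,0],"travel":[-0.048,-0.001,0],"fingers":255},{"angular":[0,0,0],"travel":[-0.057,-0.001,0],"fingers":255},{"angular":[0,0,0],"travel":[-0.064,-0.001,0],"fingers":255},{"angular":[0,0,0],"travel":[-0.07,-0.001,0],"fingers":255},{"angular":[0,0,0],"travel":[-0.07,-0.001,0],"fingers":255},{"angular":[0,0,0],"travel":[-0.07,-0.001,0],"fingers":255}]'
python3 - <<'E'
from h import *
np.set_printoptions(precision=4,suppress=True)
T=np.array([.5228,-.1298,.117])
plan(T,-6.4);p=readout.get_obs()["ee_pos"]
n=np.array([.1105,.9938,0]);tx=np.array([.9938,-.1105,0])
s=snapshot("scene");W=cloud(s);save(s,"j1.png",(160,70,320,190),5)
d=(W-p)@n;u=(W-p)@tx;z=W[...,2]-p[2]
m=(abs(d+.0695)<.006)&(abs(u)<.052)&(abs(z+.01)<.065);print(m.sum(),u[m].min(),u[m].max(),d[m].mean(),z[m].max())
c=np.array([.5156,-.2110,0]);print("tcp u,d",(p-c)@tx,(p-c)@n)
E
```

```text
time: 9.98
ee_pos: [0.5218, -0.1301, 0.1707]
ee_rot: [0.745, 0.667, 0.0, -0.0]
force: [-0.1, 0.3, -4.6]
width: 0.0386
finger_force: 61.5
now [ 0.5218 -0.1301  0.1707] travel [0.0004 0.001  0.0537] ang [-0.0001 -0.0003  0.0001]
578 -0.04751330381556379 0.04902888783581492 -0.06852265143757516 0.049175484151193244
tcp u,d -0.0028094894095904164 0.081055030949002
```

View pics/j1.png

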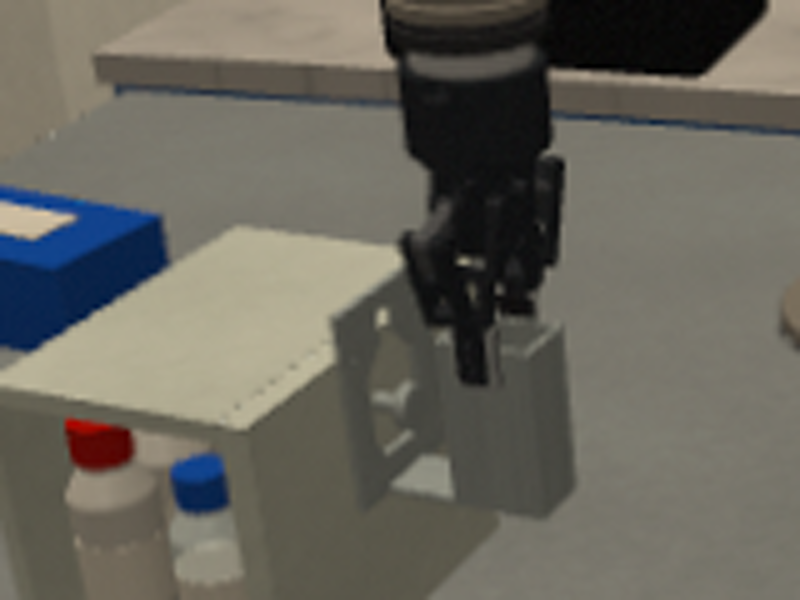

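The stud's head at (395,397) shows through the opening, and there is no contact force. Slide down.

```bash
python3 -m handwheel '[{"angular":[0,0,0],"travel":[0,0.0005,0.006],"fingers":255},{"angular":[0,0,0],"travel":[0,0.0005,0.012],"fingers":255},{"angular":[0,0,0],"travel":[0,0.0005,0.018],"fingers":255},{"angular":[0,0,0],"travel":[0,0.0005,0.022],"fingers":255},{"angular":[0,0,0],"travel":[0,0.0005,0.026],"fingers":255},{"angular":[0,0,0],"travel":[0,0.0005,0.030],"fingers":255},{"angular":[0,0,0],"travel":[0,0.0005,0.034],"fingers":255},{"angular":[0,0,0],"travel":[0,0.0005,0.034],"fingers":255}]'
python3 - <<'E'
from h import *
plan([.5222,-.1298,.117],-6.4);print(readout.get_obs()["ft_torque"])
E
```

```text
time: 11.02
ee_pos: [0.522, -0.1305, 0.1365]
ee_rot: [0.746, 0.666, -0.0, -0.0]
force: [0.5, -0.0, -3.7]
width: 0.0387
finger_force: 61.6
now [ 0.522  -0.1305  0.1365] travel [0.0007 0.0002 0.0195] ang [-0.0006  0.     -0.0003]
[ 0.08307711 -0.0157421   0.01985558]
```

```bash
python3 -m handwheel '[{"angular":[0,0,0],"travel":[0,0,0.005],"fingers":255},{"angular":[0,0,0],"travel":[0,0,0.010],"fingers":255},{"angular":[0,0,0],"travel":[0,0,0.014],"fingers":255},{"angular":[0,0,0],"travel":[0,0,0.017],"fingers":255},{"angular":[0,0,0],"travel":[0,0,0.018],"fingers":255},{"angular":[0,0,0],"travel":[0,0,0.018],"fingers":255}]'; python3 -m handwheel '[{"angular":[0,0,0],"travel":[0,0,0.001],"fingers":255},{"angular":[0,0,0],"travel":[0,0,0.002],"fingers":255},{"angular":[0,0,0],"travel":[0,0,0.002],"fingers":255}]'
```

```text
time: 11.78
ee_pos: [0.5222, -0.1306, 0.1188]
ee_rot: [0.746, 0.666, -0.0, -0.0]
force: [-0.6, -0.7, -4.0]
width: 0.039
finger_force: 61.6
time: 12.15
ee_pos: [0.5223, -0.1306, 0.1169]
ee_rot: [0.746, 0.666, 0.0, 0.0]
force: [-0.2, 0.6, -2.7]
width: 0.0393
finger_force: 61.7
```

```bash
python3 -m handwheel '[{"angular":[0,0,0],"travel":[0,0,0.001],"fingers":255},{"angular":[0,0,0],"travel":[0,0,0.001],"fingers":255}]'; python3 -m handwheel '[{"angular":[0,0,0],"travel":[0,0,0.001],"fingers":255},{"angular":[0,0,0],"travel":[0,0,0.001],"fingers":255}]'
```

```text
time: 12.4
ee_pos: [0.5225, -0.1307, 0.1162]
ee_rot: [0.746, 0.666, 0.0, 0.0]
force: [-1.2, 0.8, 1.7]
width: 0.039
finger_force: 62.4
time: 12.65
ee_pos: [0.5226, -0.1308, 0.1152]
ee_rot: [0.746, 0.666, 0.0, 0.0]
force: [-1.1, 1.4, 4.8]
width: 0.0392
finger_force: 62.8
```

The stud now carries the caddy's weight, so it is home. Release gently, look, then back off upwards.

```bash
python3 -m handwheel '[{"angular":[0,0,0],"travel":[0,0,0],"fingers":120},{"angular":[0,0,0],"travel":[0,0,0],"fingers":110},{"angular":[0,0,0],"travel":[0,0,0],"fingers":80},{"angular":[0,0,0],"travel":[0,0,0],"fingers":40},{"angular":[0,0,0],"travel":[0,0,0],"fingers":0},{"angular":[0,0,0],"travel":[0,0,0],"fingers":0},{"angular":[0,0,0],"travel":[0,0,0],"fingers":0},{"angular":[0,0,0],"travel":[0,0,0],"fingers":0}]'
python3 - <<'E'
from h import *
s=snapshot("scene");save(s,"k1.png",(160,70,320,190),5)
E
```

```text
time: 13.65
ee_pos: [0.5222, -0.1305, 0.1148]
ee_rot: [0.746, 0.666, 0.0, -0.0]
force: [0.5, 0.1, 0.2]
width: 0.0857
finger_force: 0.0
```

View pics/k1.png

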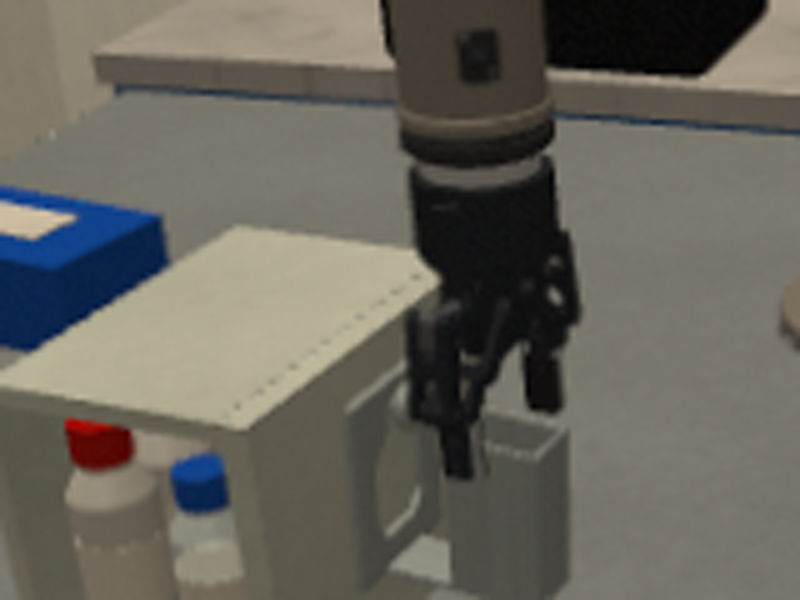

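The caddy hangs on the stud, with the head at (400,400) in the upper slot and both fingers clear of the pocket. Retreat straight up.

```bash
python3 -m handwheel '[{"angular":[0,0,0],"travel":[0,0,-0.01],"fingers":0},{"angular":[0,0,0],"travel":[0,0,-0.03],"fingers":0},{"angular":[0,0,0],"travel":[0,0,-0.06],"fingers":0},{"angular":[0,0,0],"travel":[0,0,-0.1],"fingers":0},{"angular":[0,0,0],"travel":[0,0,-0.14],"fingers":0},{"angular":[0,0,0],"travel":[0.03,0,-0.17],"fingers":0},{"angular":[0,0,0],"travel":[0.07,0,-0.18],"fingers":0},{"angular":[0,0,0],"travel":[0.1,0,-0.18],"fingers":0},{"angular":[0,0,0],"travel":[0.1,0,-0.18],"fingers":0},{"angular":[0,0,0],"travel":[0.1,0,-0.18],"fingers":0}]'
python3 - <<'E'
from h import *
np.set_printoptions(precision=4,suppress=True)
s=snapshot("scene");W=cloud(s);save(s,"l1.png",(130,80,370,260),3.3)
n=np.array([.1105,.9938,0]);tx=np.array([.9938,-.1105,0]);c=np.array([.5156,-.2110,0])
d=(W-c)@n;u=(W-c)@tx;z=W[...,2]
m=(d>.06)&(d<.125)&(abs(u)<.04)&(z>.02)&(z<.17);print("pocket z",z[m].min(),z[m].max(),"u",u[m].min(),u[m].max())
m=(d>.003)&(d<.022)&(abs(u)<.06)&(z>.02)&(z<.18);print("plate z",z[m].min(),z[m].max(),"u",u[m].min(),u[m].max())
E
```

```text
time: 14.95
ee_pos: [0.5331, -0.0322, 0.2951]
ee_rot: [0.746, 0.666, -0.0, 0.0]
force: [0.8, -0.2, -0.1]
width: 0.0854
finger_force: 0.0
pocket z 0.040156852611403976 0.14576156247854608 u -0.024376915741449002 0.021515019016236314
plate z 0.046160709293888914 0.1654221376522117 u -0.0494191522932772 0.046953925539581734
```

View pics/l1.png

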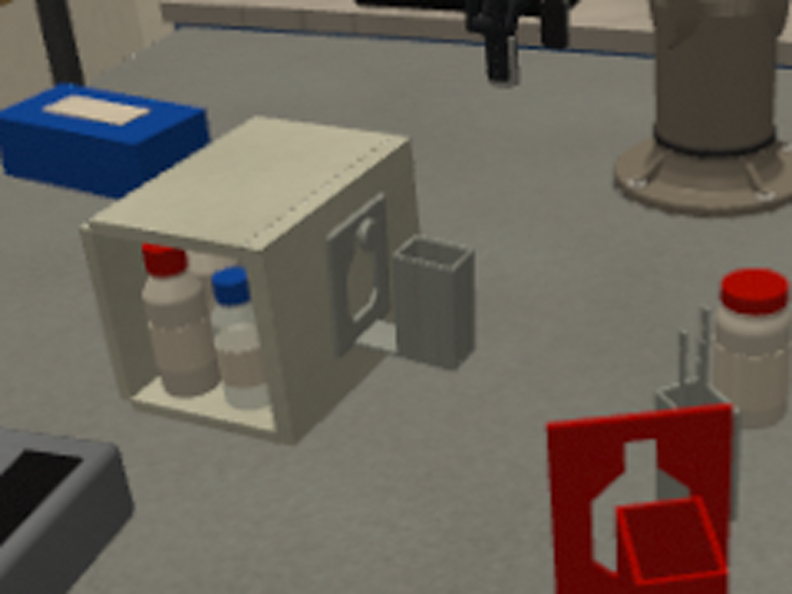

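The caddy hangs upright and home on the stud (head at (367,235), pocket rim at about 145 mm, underside about 43 mm). The pot and bottle stand as before, and the gripper is clear. Handing in.

```bash
python3 -c "
from cell import arm; print(arm.close_job())"
```

```text
the job is handed in; nothing more can be done
None
```

The small grey caddy hangs upright and fully home on the stud, released. The pot and bottle were left where they stood, and the job was handed in at about 15 s of the 48 s allowed; no verdict was returned.

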